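# Tidy a pantry shelf: push the carton into its corner and the tin back into line

### The arm

A 6-joint arm with a two-finger parallel gripper is mounted at the origin on the work surface. World frame = base frame: x ahead of the robot, y to its left, z up, the work surface at z = 0. Lengths are in m, angles in rad, forces in N, time in s.
With the tool pointing down it reaches from about 0.35 to 0.775 m from the base axis. Payload 5.5 kg.
Tool frame: the origin (TCP) lies where the fingers leave the gripper's body, on its centre line; the fingertips stand 73 mm ahead of it and the grasp point (between the pads) lies 54 mm ahead of it; z points along the fingers, y is the line along which they close (so a half turn about z gives the same grasp; the last joint's range is limited). The gripper opens to 85 mm and grips with 20 to 120 N. Pads are 22 mm wide; open, the fingers measure 114 mm over their backs; the gripper's body (76 mm by 85 mm) begins 54 mm behind the grasp point. The pads swing forward as they close: fully open they stand 13 mm farther back than shut.
Start: joints at [1.136, 0.313, 0.046, 1.304, 0, 1.431], TCP at [0.167, 0.55, 0.304] pointing down, gripper open.
Joint ranges: [-2.76, 2.76], [-0.86, 1.69], [-1.03, 1.26], [-2.2, 2.34], [-1.47, 1.5], [-3.14, 3.14]. Speed limits (rad/s): [2.57, 2.57, 3.14, 3.14, 3.14, 3.14].

### API

Orientations are given as a unit quaternion [w, x, y, z].
In Python, from bench import ctrl gives the robot as it stands.
- The arm moves only by the tool send_rows, never from a script. Its argument "plan" is one flat list of numbers, 6 for each row, row after row: the shift along the tool's x, y, z in mm, then the turn, a rotation vector about the tool's x, y, z in degrees. In form: [dx, dy, dz, ax, ay, az, dx, dy, dz, ax, ay, az, ...]. A call has 1 to 5 rows; each row shifts and turns the commanded pose from where the row before left it, along the tool's axes as they then stand; what a row does not reach is not made up. A row lasts 1/12 s, in which the tool goes at most 41.7 mm and 7.16 degrees, less where a joint would pass 70% of its speed; a pose out of reach is approached as far as the arm can. A call is refused whole if a number of a shift passes 41.7 or a number of a turn 7.16, either way. A call with a gripper value outside its range is refused whole. "jaw" is the finger opening in mm, from 0 to 85.4, set as the call begins (left out, the last holds). The fingers move at their own pace and stop on an object; "force" is the grip in N (left out, the last holds). Time passes only in rows, so rows that do not move let the fingers close. It gives the time, the measured TCP pose, the force, the opening and the grip force at its end, in the units of the state.
- ctrl.get_state(): the state, without advancing time (a new reading comes with each control period).
- ctrl.read_camera(name): name is "scene" or "top" or "wrist"; returns a dict with "image" (480x640x3 uint8, red, green, blue), "fx", "fy", "cx", "cy" (pixels), "rvec" (rotation vector, rad) and "tvec" (3), from world to camera coordinates, as OpenCV has them. Camera axes: x right, y down, z forward; pixel columns grow to the right and rows downward; lengths in m; the calibration is good to about 2 mm. A picture is of the moment at which its call begins. There is no depth.
- ctrl.job_done(): hands the job in; it is judged then, once.
Trained networks look in the newest picture that a camera, given by its name, has taken for a name from the list of things; names that differ only in an ending like _2 or _b are one class to them, and where a whole thing is asked for, a point or a joint stands for the part that bears it (a point fixed in the world has none). Each returns a list of dicts, best first, with "conf" (0 to 1); they miss things now and then, are a little off and sometimes report something else, mostly with a low value. They report only what shows in the picture. A call takes as long as a camera call. They do not tell look-alikes from the thing itself.
- ctrl.find_in(camera, target): "bbox" ([left, top, right, bottom] in pixels, round what is visible of it).
- ctrl.cut_out(camera, target): "pixels" (480x640 bool, what is visible of it) and "bbox" ([left, top, right, bottom] in pixels, round what is visible of it).
The state is a dict: "t": time; "joint_pos": joint angles; "joint_velocities": joint speeds; "tau": joint torques, N m; "tcp_pos": TCP position; "tcp_rot": TCP orientation; "wrist_force": force on the tool from outside, world axes, zero at the start; "moment": the same for the moment, N m; "opening": opening from 0.0 (shut) to 1.0 (fully open); "grip_force": force on a finger pad.
Only numpy, scipy, OpenCV 4.12 (cv2) and the standard library are available. Lean on these libraries where they do the work, as an engineer would, in place of code of your own. Each camera call takes 0.05 s, during which the arm holds its last target. There are 200 camera calls.

### The job

Tidy the back row of this pantry shelf by pushing only; do not grip anything between the fingers, lift it or tip it. Push the small carton until one long side lies flat against the low back rail and its end is up against the wooden end stop, and push the flat tin back until it touches the same rail, in the open stretch between the carton and the little spice jar. Leave the spice jar and the other bottle and jar where they stand.

Things in the scene. Friction and masses are not known exactly. Their poses are not given: they have to be found in the camera images.
- rail: Low fixed wooden back rail standing on the shelf board, 18 mm thick (its x), 560 mm long (its y), 35 mm high. Origin: centre of its underside. Its -x side faces the robot and is the stop face, 9 mm from the origin; its y axis runs along the rail. It stands in a different place and is turned up to 0.15 rad in each start.
- stop: Fixed wooden end stop block in front of the rail near one end (either the +y or the -y end, about 250 mm from the rail's middle), square to the rail and touching it: 80 mm along the rail's x, 30 mm along the rail's y, 60 mm high. Origin: centre of its underside; axes parallel to the rail's.
- carton: Loose closed grey carton of dry goods, 66 mm (its x) by 120 mm (its y, the long sides) by 60 mm high, about 0.2 to 0.42 kg, pale label. Origin: centre of its underside. Starts askew in front of the rail, its centre about 150 to 190 mm from the rail, to the left or right of the tin; it slides on the board.
- tin: Loose flat round fish tin, 85 mm in diameter, 35 mm high, about 0.14 to 0.28 kg, steel with a pale band. Origin: centre of its underside. Its centre starts about 150 to 190 mm in front of the rail, beside the carton, and may have to be pushed slantwise to come clear of the carton's corner; it slides on the board.
- spice_jar: Bystander: loose little glass spice jar with dark cap, 44 mm in diameter, 75 mm high, in front of the rail near the other end of the rail from the stop. Origin: centre of its underside. Not to be disturbed.
- oil_bottle: Bystander: loose oil bottle, 68 mm in diameter, 250 mm high, well off to the robot's right. Origin: centre of its underside. Not to be disturbed.
- nut_jar: Bystander: loose jar of nut butter, 84 mm in diameter, 130 mm high, well off to the robot's left. Origin: centre of its underside. Not to be disturbed.
Things that resemble listed ones, but are neither listed nor needed, are in the scene too. Leave any green or yellow look-alike of the carton alone.

How it is judged:
At the end, for the whole second after the job is handed in: The carton stands on the board with a long side against the rail's front face (within 6 mm, square to it within 0.08 rad) and its end against the stop (within 8 mm), on the stop's inner side; the tin stands flat on the board within 8 mm of the rail's front face; both are at rest (x of carton in the frame of rail between -0.048 and -0.03 m and angle between the x axis of carton and the x axis of rail, either way round below 0.08 rad and y of carton in the frame of stop between -0.083 and 0.083 m and y of carton in the frame of rail between -0.24 and 0.24 m and x of tin in the frame of rail between -0.0595 and -0.04 m and y of tin in the frame of rail between -0.24 and 0.24 m and height (world z) of each of carton, tin below 0.006 m and angle between each of carton, tin's own z axis and vertical below 0.08 rad and linear speed of each of carton, tin below 0.01 m/s); the robot touches nothing.
It fails at once if the carton is lifted off the shelf or tipped up (height (world z) of carton above 0.012 m or angle between carton's own z axis and vertical above 0.3 rad).
It fails at once if the tin is lifted off the shelf or tipped up (height (world z) of tin above 0.012 m or angle between tin's own z axis and vertical above 0.3 rad).
It fails at once if the carton is gripped between the fingers (x of the grasp point in the frame of carton between -0.025 and 0.025 m and y of the grasp point in the frame of carton between -0.066 and 0.066 m and height (world z) of the grasp point below 0.058 m and contact force between the fingers and carton above 15 N).
It fails at once if the tin is gripped between the fingers (horizontal distance between the grasp point and tin below 0.015 m and height (world z) of the grasp point below 0.045 m and contact force between the fingers and tin above 15 N).
It fails at once if the spice jar, oil bottle or nut jar is pushed aside (more than 20 mm) or tipped (distance of any of spice_jar, oil_bottle, nut_jar from where it was at the start of the episode above 0.02 m or angle between any of spice_jar, oil_bottle, nut_jar's own z axis and vertical above 0.35 rad).
It also fails if it takes over 64 s, if anything falls off the work surface, if the arm or the gripper's body presses on something with over 40 N, if the wrist force passes 120 N, or if a joint passes its speed limit or range.

## Working session

There is one attempt and no reset: what is moved stays moved. The work goes in short steps, Python scripts to look and compute and a tool call to move; the robot and the scene stay as the last step left them, time stands still between calls to the robot, and variables do not carry over. Pictures are saved under pics/ and viewed, at most 10 in all, crops included, and the job is handed in when it is done.

Besides the shell and the picture viewer there is one more tool, called after "Emit:" as name(argument=value, ...) on one line, values as JSON. send_rows: Moves the arm, as the interface text tells. Its arguments: {"type":"object","properties":{"plan":{"type":"array"},"jaw":{"type":"number"},"force":{"type":"number"}},"required":["plan"]}

```bash
mkdir -p pics; cat > h.py <<'E'
import numpy as np, cv2
from bench import ctrl
def P(c):
    R=cv2.Rodrigues(np.array(c["rvec"],float))[0]; return R,np.array(c["tvec"],float).ravel()
def ray(c,u,v,z=0.):
    R,t=P(c); d=R.T@np.array([(u-c["cx"])/c["fx"],(v-c["cy"])/c["fy"],1]); o=-R.T@t
    return (o+d*(z-o[2])/d[2])
def proj(c,X):
    R,t=P(c); p=R@np.array(X,float)+t; return np.array([c["fx"]*p[0]/p[2]+c["cx"],c["fy"]*p[1]/p[2]+c["cy"]])
E
python3 - <<'E'
from h import *
s=ctrl.get_state(); print(s["t"],s["tcp_pos"],s["tcp_rot"],s["wrist_force"])
for n in("top","scene"):
    c=ctrl.read_camera(n); cv2.imwrite(f"pics/{n}0.png",c["image"][...,::-1])
    R,t=P(c); print(n,-R.T@t)
    for k in("rail","stop","carton","tin","spice_jar","oil_bottle","nut_jar"):
        print(k,[(np.round(d["bbox"]).astype(int).tolist(),round(d["conf"],2)) for d in ctrl.find_in(n,k)][:4])
E
```

```text
0.0 [0.16693078 0.54985743 0.30300601] [-2.42081355e-04  1.46869383e-01  9.89155481e-01 -8.71789900e-04] [ 0.54796982 -0.04061716 -0.35551722]
top [ 0.33274922 -0.00587337  1.40414378]
rail [([236, 188, 434, 200], 0.7)]
stop [([483, 227, 535, 267], 0.73)]
carton [([279, 234, 326, 258], 0.88), ([235, 275, 264, 320], 0.88), ([290, 302, 332, 326], 0.83)]
tin [([339, 233, 375, 266], 0.67)]
spice_jar [([235, 200, 254, 221], 0.72)]
oil_bottle [([485, 230, 534, 265], 0.65)]
nut_jar [([134, 228, 178, 263], 0.88)]
scene [ 1.16917039 -0.03230948  0.84617452]
rail [([177, 302, 457, 326], 0.62)]
stop [([181, 265, 204, 308], 0.87)]
carton [([327, 226, 383, 272], 0.81), ([392, 175, 436, 227], 0.65), ([311, 167, 366, 207], 0.59)]
tin [([264, 228, 304, 269], 0.55)]
spice_jar [([426, 265, 454, 301], 0.62)]
oil_bottle [([52, 171, 127, 271], 0.68)]
nut_jar [([516, 198, 574, 266], 0.76)]
```

View pics/top0.png

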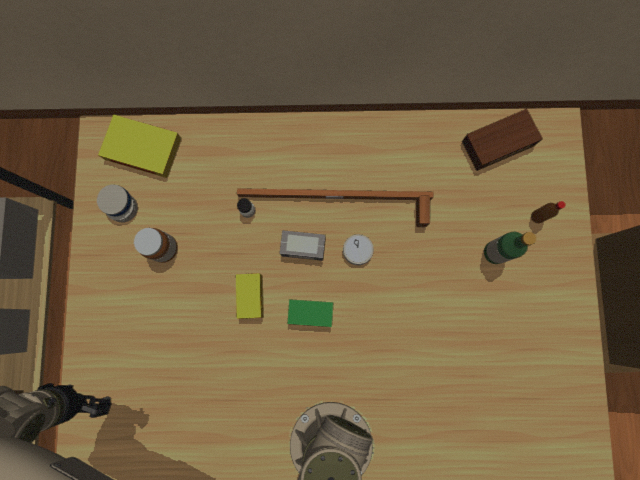

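View pics/scene0.png

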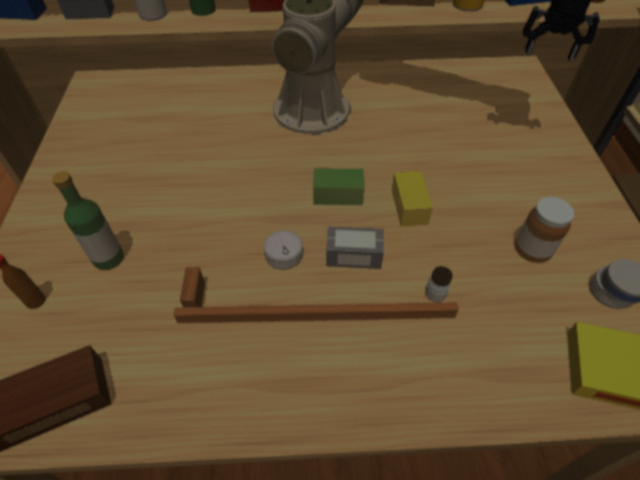

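The top view shows the rail from (237,192) to (432,195), the stop at (424,210) on its right (−y) end, the spice jar at (246,207) and the tin at (358,250). There are three carton-like boxes in the top view: grey at (303,245), yellow at (249,297) and green at (311,314). The grey one with the pale label fits, so I'll confirm it in a crop. I'll fit the poses to the masks.

```bash
cat >> h.py <<'E'
from scipy.optimize import minimize
S=4
def box(a,b,h): return np.array([[x*a/2,y*b/2,z] for x in(-1,1) for y in(-1,1) for z in(0,h)])
def cyl(r,h): 
    th=np.linspace(0,2*np.pi,40); return np.array([[r*np.cos(t),r*np.sin(t),z] for t in th for z in(0,h)])
SH=dict(rail=box(.018,.56,.035),stop=box(.08,.03,.06),carton=box(.066,.12,.06),tin=cyl(.0425,.035),spice_jar=cyl(.022,.075))
def sil(c,pts,p):
    x,y,a=p; R2=np.array([[np.cos(a),-np.sin(a),0],[np.sin(a),np.cos(a),0],[0,0,1]])
    W=pts@R2.T+[x,y,0]; R,t=P(c); q=W@R.T+t
    uv=np.c_[c["fx"]*q[:,0]/q[:,2]+c["cx"],c["fy"]*q[:,1]/q[:,2]+c["cy"]]
    m=np.zeros((480*S,640*S),np.uint8); h=cv2.convexHull(((uv+.5)*S*16).astype(np.int32)); cv2.fillConvexPoly(m,h,255,shift=4)
    return cv2.resize(m,(640,480),interpolation=cv2.INTER_AREA)/255.
def fit(views,name,p0,sy=.02):
    f=lambda p:sum(1-np.minimum(s:=sil(c,SH[name],p),m).sum()/np.maximum(s,m).sum() for c,m in views)
    sim=np.array(p0)+np.array([[0,0,0],[.015,0,0],[0,sy,0],[0,0,.1]])
    r=minimize(f,p0,method="Nelder-Mead",options=dict(initial_simplex=sim,xatol=2e-4,fatol=1e-4,maxiter=150)); return r.x,r.fun/len(views)
def inst(cam,name,c,xy):
    "mask of the instance nearest to a world point"
    L=ctrl.cut_out(cam,name); u=proj(c,[*xy,.03])
    d=[np.linalg.norm(np.argwhere(m["pixels"]).mean(0)[::-1]-u) for m in L]
    return (L[int(np.argmin(d))]["pixels"].astype(float),min(d)) if d else (None,999)
E
cat > m0.py <<'E'
from h import *
C={n:ctrl.read_camera(n) for n in("top","scene")}
g=dict(rail=(335,194,.035),stop=(424,208,.06),carton=(303,244,.06),tin=(358,249,.035),spice_jar=(245,205,.075))
for k,(u,v,z) in g.items():
    w=ray(C["top"],u,v,z); a=0
    V=[];n=[]
    for cam in C:
        m,d=inst(cam,k,C[cam],w[:2])
        if d<25: V.append((C[cam],m)); n.append((cam,round(d)))
    if V:
        best=min((fit(V,k,[w[0],w[1],a]) for a in([0] if k in("rail","stop") else [1.5] if k=="carton" else [0])),key=lambda r:r[1])
        print(k,np.round(w[:2],3),best[0].round(4),round(best[1],3),n)
        for v in V: print("   single",fit([v],k,[w[0],w[1],best[0][2]])[0].round(4))
    else: print(k,"guess",w)
im=C["top"]["image"][170:340,220:450,::-1]; cv2.imwrite("pics/crop.png",cv2.resize(im,None,fx=3.4,fy=3.4,interpolation=cv2.INTER_CUBIC))
E
python3 m0.py
```

```text
rail [ 0.684 -0.02 ] [ 0.6896 -0.0175 -0.03  ] 0.108 [('top', 4), ('scene', 6)]
   single [ 0.6895 -0.0153 -0.0287]
   single [ 0.6902 -0.0172 -0.0311]
stop [ 0.635 -0.265] [ 0.6335 -0.2661 -0.0283] 0.164 [('top', 1), ('scene', 3)]
   single [ 0.6349 -0.2657 -0.0732]
   single [ 0.6304 -0.2663 -0.0035]
carton [0.538 0.07 ] [0.54   0.0728 3.0065] 0.042 [('scene', 2)]
   single [0.54   0.0726 3.0144]
tin [ 0.526 -0.082] [ 0.5283 -0.0814  0.049 ] 0.051 [('top', 1), ('scene', 5)]
   single [ 0.5286 -0.0808  0.0797]
   single [ 0.5278 -0.0821  0.0525]
spice_jar [0.646 0.229] [0.6481 0.2345 0.0724] 0.145 [('top', 2), ('scene', 4)]
   single [0.6462 0.233  0.2249]
   single [0.6488 0.2342 0.0462]
```

View pics/crop.png

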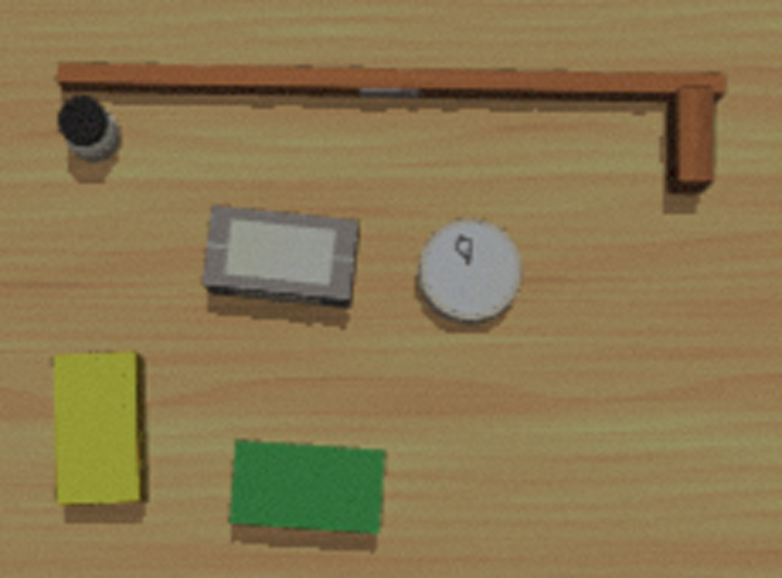

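The crop confirms the grey carton with the pale label as the target. The order is:
1. Push the tin slantwise to the rail.
2. Slide the carton past it towards the stop.
3. Push the carton back to the rail.
4. Push the carton endwise against the stop.

I'll start by turning the tool.

Emit:
send_rows(plan=[0, 0, 0, 0, 0, -7, 0, 0, 0, 0, 0, -7, 0, 0, 0, 0, 0, -7, 0, 0, 0, 0, 0, -7, 0, 0, 0, 0, 0, -7], jaw=40)

```text
t: 1.82
tcp_pos: [0.1671, 0.5502, 0.3039]
tcp_rot: [0.0, -0.16, 0.987, 0.0]
wrist_force: [-0.2, -0.6, 0.6]
opening: 0.468
grip_force: 0.0
```

Emit:
send_rows(plan=[0, 0, 0, 0, 0, -5, 0, 0, 0, 0, 0, -4.4, 0, 0, 0, 0, 0, 0])

```text
t: 2.07
tcp_pos: [0.1671, 0.5502, 0.3039]
tcp_rot: [0.0, -0.239, 0.971, 0.0]
wrist_force: [-0.6, -0.1, 0.5]
opening: 0.47
grip_force: 0.0
```

```bash
cat > go.py <<'E'
# usage: go.py x y z [yaw_y_deg]: tool-frame shift (mm) from the measured pose to a world TCP target; turn left about z
import sys; from h import *
from scipy.spatial.transform import Rotation as Ro
s=ctrl.get_state(); q=s["tcp_rot"]; R=Ro.from_quat([q[1],q[2],q[3],q[0]]); M=R.as_matrix()
yaw=np.degrees(np.arctan2(M[1,1],M[0,1]))
print("t",round(s["t"],2),"tcp",np.round(s["tcp_pos"],4),"yaw_y",yaw.round(2),"z",M[:,2].round(4),"F",np.round(s["wrist_force"],1),"q",np.round(s["joint_pos"],2),"op",s["opening"])
a=[float(v) for v in sys.argv[1:]]
for i in range(0,len(a),3): 
    d=1000*M.T@(np.array(a[i:i+3])-s["tcp_pos"]); print(a[i:i+3],"shift",d.round(1))
E
python3 go.py .457 -.118 .304 .457 -.118 .084
```

```text
t 2.07 tcp [0.1671 0.5502 0.3039] yaw_y 117.62 z [ 0.e+00  1.e-04 -1.e+00] F [-0.6 -0.1  0.5] q [ 1.14  0.31  0.05  1.3  -0.    0.65] op 0.46957632304168667
[0.457, -0.118, 0.304] shift [ 5.290e+01 -7.265e+02 -1.000e-01]
[0.457, -0.118, 0.084] shift [  52.9 -726.5  219.9]
```

Emit:
send_rows(plan=[2, -31, 0, 0, 0, 0, 2, -31, 0, 0, 0, 0, 2, -31, 0, 0, 0, 0, 2, -31, 0, 0, 0, 0, 2, -31, 0, 0, 0, 0])

```text
t: 2.48
tcp_pos: [0.23, 0.4069, 0.3039]
tcp_rot: [0.0, -0.237, 0.972, 0.0]
wrist_force: [0.3, -0.4, -0.6]
opening: 0.468
grip_force: 0.0
```

Emit:
send_rows(plan=[2, -31, 0, 0, 0, 0, 2, -31, 0, 0, 0, 0, 2, -31, 0, 0, 0, 0, 2, -31, 0, 0, 0, 0, 2, -31, 0, 0, 0, 0])

```text
t: 2.9
tcp_pos: [0.2928, 0.2647, 0.3041]
tcp_rot: [0.0, -0.237, 0.972, 0.0]
wrist_force: [0.1, -0.5, 0.8]
opening: 0.464
grip_force: 0.0
```

Emit:
send_rows(plan=[2, -31, 0, 0, 0, 0, 2, -31, 0, 0, 0, 0, 2, -31, 0, 0, 0, 0, 2, -31, 0, 0, 0, 0, 2, -31, 0, 0, 0, 0])

```text
t: 3.32
tcp_pos: [0.3555, 0.1225, 0.3042]
tcp_rot: [0.0, -0.237, 0.972, 0.0]
wrist_force: [0.3, 1.3, 0.6]
opening: 0.468
grip_force: 0.0
```

Emit:
send_rows(plan=[2, -31, 0, 0, 0, 0, 2, -31, 0, 0, 0, 0, 2, -31, 0, 0, 0, 0, 2, -31, 0, 0, 0, 0, 2, -31, 0, 0, 0, 0])

```text
t: 3.73
tcp_pos: [0.4183, -0.0197, 0.3042]
tcp_rot: [0.0, -0.236, 0.972, -0.0]
wrist_force: [0.1, 0.1, 0.1]
opening: 0.472
grip_force: 0.0
```

Emit:
send_rows(plan=[2, -31, 0, 0, 0, 0, 2, -31, 0, 0, 0, 0, 2, -31, 0, 0, 0, 0, 0, 0, 0, 0, 0, 0, 0, 0, 0, 0, 0, 0])

```text
t: 4.15
tcp_pos: [0.4559, -0.1047, 0.3036]
tcp_rot: [-0.0, -0.235, 0.972, 0.0]
wrist_force: [0.0, 0.8, -0.0]
opening: 0.464
grip_force: 0.0
```

```bash
python3 go.py .457 -.118 .304 .457 -.118 .084
```

```text
t 4.15 tcp [ 0.4559 -0.1047  0.3036] yaw_y 117.24 z [-4.e-04  4.e-04 -1.e+00] F [ 0.   0.8 -0. ] q [-0.4   0.11 -0.22  1.25  0.   -0.87] op 0.4636752582713813
[0.457, -0.118, 0.304] shift [  5.1 -12.3  -0.4]
[0.457, -0.118, 0.084] shift [  5.1 -12.5 219.6]
```

Emit:
send_rows(plan=[5, -12, 0, 0, 0, 0, 0, 0, 35, 0, 0, 0, 0, 0, 35, 0, 0, 0, 0, 0, 35, 0, 0, 0, 0, 0, 35, 0, 0, 0])

```text
t: 4.57
tcp_pos: [0.4564, -0.1156, 0.1631]
tcp_rot: [0.001, -0.238, 0.971, -0.0]
wrist_force: [0.6, -0.0, -0.3]
opening: 0.469
grip_force: 0.0
```

Emit:
send_rows(plan=[0, 0, 35, 0, 0, 0, 0, 0, 30, 0, 0, 0, 0, 0, 15, 0, 0, 0, 0, 0, 0, 0, 0, 0, 0, 0, 0, 0, 0, 0])

```text
t: 4.98
tcp_pos: [0.456, -0.1155, 0.0837]
tcp_rot: [-0.001, -0.238, 0.971, 0.001]
wrist_force: [-0.2, -0.1, 0.0]
opening: 0.467
grip_force: 0.0
```

```bash
python3 go.py .457 -.118 .084 .5948 -.0474 .084; python3 - <<'E'
from h import *
c=ctrl.read_camera("wrist"); cv2.imwrite("pics/w1.png",c["image"][...,::-1])
E
```

```text
t 4.98 tcp [ 0.456  -0.1155  0.0837] yaw_y 117.54 z [-1.9e-03  9.0e-04 -1.0e+00] F [-0.2 -0.1  0. ] q [-0.42  0.31 -0.56  0.71  0.   -0.9 ] op 0.4673276238059854
[0.457, -0.118, 0.084] shift [ 0.2 -2.7 -0.3]
[0.5948, -0.0474, 0.084] shift [-154.6   -3.8   -0.5]
```

View pics/w1.png

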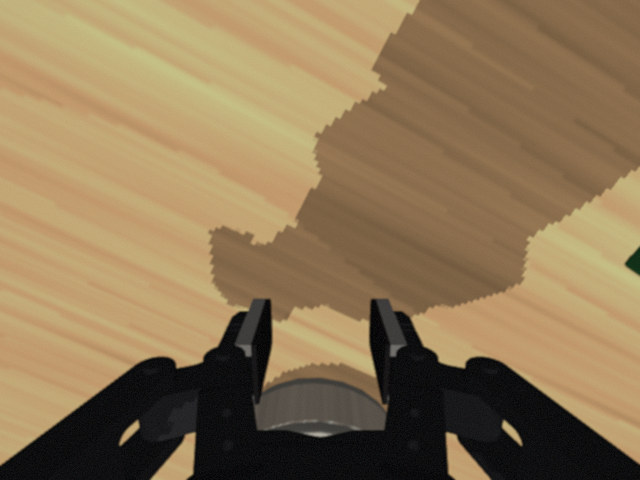

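The wrist view shows the tin centred between the fingers at (320,400). Now the push, along −x.

Emit:
send_rows(plan=[-10, -2, 0, 0, 0, 0, -10, 0, 0, 0, 0, 0, -10, 0, 0, 0, 0, 0, -10, 0, 0, 0, 0, 0, -10, 0, 0, 0, 0, 0])

```text
t: 5.45
tcp_pos: [0.5031, -0.0947, 0.0845]
tcp_rot: [-0.0, -0.238, 0.971, -0.001]
wrist_force: [-2.7, -1.4, 4.1]
opening: 0.467
grip_force: 2.1
```

Emit:
send_rows(plan=[-10, 0, 0, 0, 0, 0, -10, 0, 0, 0, 0, 0, -10, 0, 0, 0, 0, 0, -10, 0, 0, 0, 0, 0, -10, 0, 0, 0, 0, 0])

```text
t: 5.87
tcp_pos: [0.5471, -0.0714, 0.0838]
tcp_rot: [-0.0, -0.238, 0.971, 0.0]
wrist_force: [-2.8, -1.8, 2.5]
opening: 0.469
grip_force: 2.2
```

Emit:
send_rows(plan=[-10, 0, 0, 0, 0, 0, -10, 0, 0, 0, 0, 0, -10, 0, 0, 0, 0, 0, -5, 0, 0, 0, 0, 0, -5, 0, 0, 0, 0, 0])

```text
t: 6.28
tcp_pos: [0.5825, -0.053, 0.0837]
tcp_rot: [-0.0, -0.238, 0.971, 0.0]
wrist_force: [-2.9, -1.5, 2.6]
opening: 0.468
grip_force: 2.0
```

Emit:
send_rows(plan=[-3, 0, 0, 0, 0, 0, -3, 0, 0, 0, 0, 0, -3, 0, 0, 0, 0, 0])

```text
t: 6.53
tcp_pos: [0.5897, -0.0492, 0.0837]
tcp_rot: [-0.0, -0.238, 0.971, 0.0]
wrist_force: [-1.7, -1.9, 1.1]
opening: 0.469
grip_force: 1.4
```

```bash
python3 go.py .5948 -.0474 .084
```

```text
t 6.53 tcp [ 0.5897 -0.0492  0.0837] yaw_y 117.5 z [-5.e-04  2.e-04 -1.e+00] F [-1.7 -1.9  1.1] q [-0.22  0.5  -0.25  0.83  0.   -0.7 ] op 0.468926837433412
[0.5948, -0.0474, 0.084] shift [-5.3 -0.7 -0.3]
```

Not at the rail yet, so on in small steps.

Emit:
send_rows(plan=[-2, 0, 0, 0, 0, 0, -2, 0, 0, 0, 0, 0])

```text
t: 6.7
tcp_pos: [0.5934, -0.0474, 0.0838]
tcp_rot: [0.0, -0.238, 0.971, 0.0]
wrist_force: [-1.6, -1.0, 0.3]
opening: 0.466
grip_force: 1.2
```

Emit:
send_rows(plan=[-1, 0, 0, 0, 0, 0, -1, 0, 0, 0, 0, 0])

```text
t: 6.87
tcp_pos: [0.5946, -0.0467, 0.0837]
tcp_rot: [-0.001, -0.238, 0.971, -0.0]
wrist_force: [-5.6, -3.4, 2.5]
opening: 0.47
grip_force: 3.1
```

Emit:
send_rows(plan=[-1, 0, 0, 0, 0, 0, -1, 0, 0, 0, 0, 0])

```text
t: 7.03
tcp_pos: [0.5949, -0.0465, 0.0837]
tcp_rot: [-0.002, -0.237, 0.971, -0.001]
wrist_force: [-10.8, -6.3, 6.4]
opening: 0.469
grip_force: 5.6
```

```bash
cat > mt.py <<'E'
import sys; from h import *
RO=np.array([.6896,-.0165]); ra=-.03
def rel(p): c,s=np.cos(ra),np.sin(ra); return np.r_[np.array([[c,s],[-s,c]])@(p[:2]-RO),p[2]-ra]
C={n:ctrl.read_camera(n) for n in("top","scene")}
for k,x,y,a in zip(*[iter(sys.argv[1:])]*4):
    p0=[float(x),float(y),float(a)]; V=[]
    for cam in C:
        m,d=inst(cam,k,C[cam],p0[:2]); print(k,cam,round(d,1))
        if d<25: V.append((C[cam],m))
    for W in [V]+[[v] for v in V] if V else []:
        p,f=fit(W,k,p0); print("  world",p.round(4),"rail",rel(p).round(4),"err",round(f,3))
E
python3 mt.py tin .638 -.025 0
```

```text
tin top 999
tin scene 0.8
  world [ 0.6344 -0.0252  0.0909] rail [-0.055  -0.0103  0.1209] err 0.201
  world [ 0.6344 -0.0252  0.0909] rail [-0.055  -0.0103  0.1209] err 0.201
```

Emit:
send_rows(plan=[20, 0, 0, 0, 0, 0, 30, 0, 0, 0, 0, 0, 20, 0, -20, 0, 0, 0, 0, 0, -40, 0, 0, 0, 0, 0, -40, 0, 0, 0])

```text
t: 7.65
tcp_pos: [0.5325, -0.0778, 0.1834]
tcp_rot: [-0.002, -0.237, 0.971, 0.002]
wrist_force: [1.4, -0.2, -0.4]
opening: 0.464
grip_force: 0.0
```

Emit:
send_rows(plan=[0, 0, -20, 0, 0, -7, 0, 0, 0, 0, 0, -7, 0, 0, 0, 0, 0, -7, 0, 0, 0, 0, 0, -7, 0, 0, 0, 0, 0, -7], jaw=25)

```text
t: 8.07
tcp_pos: [0.5355, -0.0779, 0.2045]
tcp_rot: [0.001, -0.521, 0.853, -0.001]
wrist_force: [0.0, 1.0, -0.1]
opening: 0.293
grip_force: 0.0
```

Emit:
send_rows(plan=[0, 0, 0, 0, 0, -7, 0, 0, 0, 0, 0, -7, 0, 0, 0, 0, 0, -5.8, 0, 0, 0, 0, 0, 0, 0, 0, 0, 0, 0, 0])

```text
t: 8.48
tcp_pos: [0.5352, -0.0779, 0.2041]
tcp_rot: [0.001, -0.657, 0.754, -0.0]
wrist_force: [-0.1, 0.4, -0.0]
opening: 0.29
grip_force: 0.0
```

```bash
python3 mt.py tin .638 -.025 0 carton .54 .0728 -.135;python3 go.py .554 .1768 .2 .554 .1768 .084
```

```text
tin top 5.0
tin scene 1.3
  world [ 0.6375 -0.0241  0.0432] rail [-0.0519 -0.0091  0.0732] err 0.288
  world [ 0.6376 -0.0221  0.059 ] rail [-0.0518 -0.0071  0.089 ] err 0.409
  world [ 0.6375 -0.0243  0.0771] rail [-0.0519 -0.0094  0.1071] err 0.161
carton top 0.4
carton scene 0.6
  world [ 0.5391  0.0721 -0.1075] rail [-0.1531  0.0841 -0.0775] err 0.053
  world [ 0.5382  0.0711 -0.1138] rail [-0.154   0.083  -0.0838] err 0.059
  world [ 0.5401  0.0727 -0.1289] rail [-0.1521  0.0846 -0.0989] err 0.033
t 8.78 tcp [ 0.5349 -0.0779  0.2039] yaw_y 172.26 z [ 2.e-04  1.e-04 -1.e+00] F [-0.9  0.1 -0. ] q [-0.29  0.3  -0.23  1.05  0.   -1.73] op 0.28832608614360855
[0.554, 0.1768, 0.2] shift [-255.    15.4    4. ]
[0.554, 0.1768, 0.084] shift [-255.    15.4  120. ]
```

Emit:
send_rows(plan=[-40, 3, 0, 0, 0, 0, -40, 3, 0, 0, 0, 0, -40, 3, 0, 0, 0, 0, -40, 3, 0, 0, 0, 0, -40, 3, 0, 0, 0, 0])

```text
t: 9.2
tcp_pos: [0.5466, 0.1239, 0.204]
tcp_rot: [0.0, -0.658, 0.753, -0.0]
wrist_force: [1.2, -0.2, -0.3]
opening: 0.295
grip_force: 0.0
```

Emit:
send_rows(plan=[-40, 3, 0, 0, 0, -1, -14, 0, 0, 0, 0, 0, 0, 0, 30, 0, 0, 0, 0, 0, 30, 0, 0, 0, 0, 0, 0, 0, 0, 0])

```text
t: 9.62
tcp_pos: [0.5473, 0.1761, 0.1386]
tcp_rot: [-0.004, -0.665, 0.747, 0.002]
wrist_force: [-0.9, 0.3, -0.0]
opening: 0.286
grip_force: 0.0
```

Emit:
send_rows(plan=[0, 0, 25, 0, 0, 0, 0, 0, 25, 0, 0, 0, 0, 0, 10, 0, 0, 0, 0, 0, 0, 0, 0, 0, 0, 0, 0, 0, 0, 0])

```text
t: 10.03
tcp_pos: [0.5509, 0.1759, 0.0846]
tcp_rot: [-0.0, -0.664, 0.747, 0.0]
wrist_force: [-0.5, 0.2, 1.0]
opening: 0.291
grip_force: 0.0
```

```bash
python3 go.py .551 .176 .084
```

```text
t 10.03 tcp [0.5509 0.1759 0.0846] yaw_y 173.27 z [-5.e-04  0.e+00 -1.e+00] F [-0.5  0.2  1. ] q [ 0.17  0.48 -0.28  0.81  0.   -1.28] op 0.29125580482413266
[0.551, 0.176, 0.084] shift [-0.2 -0.1  0.6]
```

Emit:
send_rows(plan=[12, 0, 0, 0, 0, 0, 12, 0, 0, 0, 0, 0, 10, 0, 0, 0, 0, 0, 10, 0, 0, 0, 0, 0, 10, 0, 0, 0, 0, 0])

```text
t: 10.45
tcp_pos: [0.5449, 0.1216, 0.0849]
tcp_rot: [0.001, -0.664, 0.747, -0.0]
wrist_force: [-0.2, 3.0, 0.9]
opening: 0.291
grip_force: 0.0
```

Emit:
send_rows(plan=[12, 0, 0, 0, 0, 0, 12, 0, 0, 0, 0, 0, 12, 0, 0, 0, 0, -0.4, 12, 0, 0, 0, 0, -0.4, 12, 0, 0, 0, 0, -0.4])

```text
t: 10.87
tcp_pos: [0.5372, 0.0617, 0.0839]
tcp_rot: [-0.0, -0.672, 0.74, 0.0]
wrist_force: [0.6, 2.7, 2.1]
opening: 0.295
grip_force: 0.0
```

```bash
python3 mt.py carton .54 .00 -.11;python3 go.py
```

```text
carton top 9.3
carton scene 7.9
  world [ 0.5297 -0.0144 -0.0804] rail [-0.1599 -0.0027 -0.0504] err 0.128
  world [ 0.529  -0.0162 -0.0927] rail [-0.1606 -0.0045 -0.0627] err 0.207
  world [ 0.5304 -0.0152 -0.0523] rail [-0.1591 -0.0034 -0.0223] err 0.035
t 11.07 tcp [0.5373 0.0621 0.0837] yaw_y 174.41 z [-8.e-04 -5.e-04 -1.e+00] F [0.1 0.1 0.4] q [-0.03  0.42 -0.38  0.77 -0.   -1.51] op 0.28580098286008415
```

Emit:
send_rows(plan=[12, 0, 0, 0, 0, -0.4, 12, 0, 0, 0, 0, -0.4, 12, 0, 0, 0, 0, -0.4, 12, 0, 0, 0, 0, -0.4, 12, 0, 0, 0, 0, -0.4])

```text
t: 11.48
tcp_pos: [0.5325, 0.0036, 0.0837]
tcp_rot: [0.0, -0.686, 0.728, 0.001]
wrist_force: [0.6, 1.6, 0.4]
opening: 0.294
grip_force: 0.0
```

Emit:
send_rows(plan=[12, 0, 0, 0, 0, -0.4, 12, 0, 0, 0, 0, -0.4, 12, 0, 0, 0, 0, -0.4, 12, 0, 0, 0, 0, -0.4, 10, 0, 0, 0, 0, 0])

```text
t: 11.9
tcp_pos: [0.5298, -0.0546, 0.0837]
tcp_rot: [0.0, -0.696, 0.718, 0.0]
wrist_force: [-0.6, 2.5, 0.4]
opening: 0.292
grip_force: 0.0
```

```bash
python3 mt.py carton .53 -.135 -.04;python3 go.py
```

```text
carton top 9.1
carton scene 0.9
  world [ 0.5267 -0.1301  0.0229] rail [-0.1595 -0.1185  0.0529] err 0.308
  world [ 0.528  -0.1285 -0.0073] rail [-0.1582 -0.1168  0.0227] err 0.514
  world [ 0.5273 -0.1306  0.0453] rail [-0.1588 -0.1189  0.0753] err 0.099
t 12.1 tcp [ 0.53   -0.0547  0.0838] yaw_y 178.08 z [-3.e-04 -1.e-04 -1.e+00] F [-0.7  0.2  0. ] q [-0.25  0.4  -0.4   0.76 -0.   -1.79] op 0.2919918722729282
```

Emit:
send_rows(plan=[12, 0, 0, 0, 0, 0, 12, 0, 0, 0, 0, 0, 11, 0, 0, 0, 0, 0, 0, 0, 0, 0, 0, 0, -20, 0, 0, 0, 0, 0])

```text
t: 12.52
tcp_pos: [0.5304, -0.0732, 0.0841]
tcp_rot: [-0.0, -0.693, 0.721, -0.001]
wrist_force: [0.1, 1.1, -0.0]
opening: 0.293
grip_force: 0.0
```

Emit:
send_rows(plan=[-20, 0, 0, 0, 0, 0, 0, 0, -40, 0, 0, 0, 0, 0, -40, 0, 0, 0, 0, 0, -35, 0, 0, 0, 0, 0, 0, 0, 0, 0])

```text
t: 12.93
tcp_pos: [0.5339, -0.0509, 0.2064]
tcp_rot: [0.003, -0.695, 0.719, -0.005]
wrist_force: [1.5, 0.3, 0.7]
opening: 0.292
grip_force: 0.0
```

```bash
python3 mt.py carton .53 -.165 -.01 tin .638 -.025 0;python3 go.py
```

```text
carton top 6.1
carton scene 1.9
  world [ 0.5256 -0.167  -0.0611] rail [-0.1595 -0.1553 -0.0311] err 0.143
  world [ 0.5239 -0.1713 -0.0076] rail [-0.161  -0.1597  0.0224] err 0.247
  world [ 0.527  -0.1669 -0.0566] rail [-0.158  -0.1552 -0.0266] err 0.031
tin top 91.4
tin scene 1.3
  world [ 0.6368 -0.0241  0.0812] rail [-0.0525 -0.0092  0.1112] err 0.155
  world [ 0.6368 -0.0241  0.0812] rail [-0.0525 -0.0092  0.1112] err 0.155
t 13.23 tcp [ 0.5292 -0.0497  0.1973] yaw_y 178.09 z [-2.9e-03  7.0e-04 -1.0e+00] F [-0.3 -1.  -0.2] q [-0.24  0.29 -0.26  1.03  0.   -1.78] op 0.2919402524622788
```

Emit:
send_rows(plan=[0, 0, 0, 0, 0, 7, 0, 0, 0, 0, 0, 7, 0, 0, 0, 0, 0, 7, 0, 0, 0, 0, 0, 7, 0, 0, 0, 0, 0, 7], jaw=70)

```text
t: 13.65
tcp_pos: [0.5294, -0.0497, 0.1972]
tcp_rot: [-0.001, -0.444, 0.896, 0.001]
wrist_force: [-0.8, 0.5, -0.0]
opening: 0.822
grip_force: 0.0
```

Emit:
send_rows(plan=[0, 0, 0, 0, 0, 7, 0, 0, 0, 0, 0, 7, 0, 0, 0, 0, 0, 7, 0, 0, 0, 0, 0, 7, 0, 0, 0, 0, 0, 7])

```text
t: 14.07
tcp_pos: [0.5293, -0.0497, 0.1972]
tcp_rot: [-0.001, -0.154, 0.988, 0.001]
wrist_force: [0.1, 0.4, -0.4]
opening: 0.819
grip_force: 0.0
```

Emit:
send_rows(plan=[0, 0, 0, 0, 0, 7, 0, 0, 0, 0, 0, 7, 0, 0, 0, 0, 0, 5.8, 0, 0, 0, 0, 0, 0, 0, 0, 0, 0, 0, 0])

```text
t: 14.48
tcp_pos: [0.5296, -0.0497, 0.1977]
tcp_rot: [-0.001, 0.013, 1.0, 0.0]
wrist_force: [0.2, 0.9, 0.4]
opening: 0.818
grip_force: 0.0
```

```bash
python3 go.py .445 -.1646 .197 .445 -.1646 .084
```

```text
t 14.48 tcp [ 0.5296 -0.0497  0.1977] yaw_y 88.46 z [-2.3e-03  6.0e-04 -1.0e+00] F [0.2 0.9 0.4] q [-0.24  0.29 -0.26  1.03  0.   -0.22] op 0.8183600359799106
[0.445, -0.1646, 0.197] shift [  81.5 -117.1    0.8]
[0.445, -0.1646, 0.084] shift [  81.2 -117.2  113.8]
```

Emit:
send_rows(plan=[27, -39, 0, 0, 0, 0, 27, -39, 0, 0, 0, 0, 27, -39, 0, 0, 0, 0, 0, 0, 0, 0, 0, 0, 0, 0, 30, 0, 0, 0])

```text
t: 14.9
tcp_pos: [0.4578, -0.1539, 0.1728]
tcp_rot: [0.004, 0.016, 1.0, -0.002]
wrist_force: [1.2, -0.2, 0.3]
opening: 0.822
grip_force: 0.0
```

Emit:
send_rows(plan=[0, 0, 30, 0, 0, 0, 0, 0, 30, 0, 0, 0, 0, 0, 25, 0, 0, 0, 0, 0, 0, 0, 0, 0, 0, 0, 0, 0, 0, 0])

```text
t: 15.32
tcp_pos: [0.4548, -0.1496, 0.0827]
tcp_rot: [-0.002, 0.014, 1.0, 0.001]
wrist_force: [0.6, 0.7, 0.6]
opening: 0.821
grip_force: 0.0
```

```bash
python3 go.py .445 -.1646 .082; python3 mt.py carton .526 -.167 -.06
```

```text
t 15.32 tcp [ 0.4548 -0.1496  0.0827] yaw_y 88.4 z [-0.0038  0.0022 -1.    ] F [0.6 0.7 0.6] q [-0.49  0.32 -0.54  0.71  0.   -0.46] op 0.8209754695971109
[0.445, -0.1646, 0.082] shift [  9.4 -15.2   0.7]
carton top 15.8
carton scene 0.6
  world [ 0.5253 -0.1661 -0.0485] rail [-0.1598 -0.1544 -0.0185] err 0.383
  world [ 0.5276 -0.0944 -0.013 ] rail [-0.1596 -0.0828  0.017 ] err 0.726
  world [ 0.5252 -0.1663 -0.0483] rail [-0.1598 -0.1546 -0.0183] err 0.029
```

Emit:
send_rows(plan=[0, -15, 0, 0, 0, 0, -10, 0, 0, 0, 0, 0, -10, 0, 0, 0, 0, 0, -10, 0, 0, 0, 0, 0, -10, 0, 0, 0, 0, 0])

```text
t: 15.93
tcp_pos: [0.4965, -0.1663, 0.0843]
tcp_rot: [-0.0, 0.015, 1.0, -0.0]
wrist_force: [-2.7, -0.0, 0.4]
opening: 0.817
grip_force: 0.0
```

Emit:
send_rows(plan=[-10, 0, 0, 0, 0, 0, -10, 0, 0, 0, 0, 0, -10, 0, 0, 0, 0, 0, -10, 0, 0, 0, 0, 0, -10, 0, 0, 0, 0, 0])

```text
t: 16.35
tcp_pos: [0.5463, -0.1676, 0.0836]
tcp_rot: [-0.001, 0.014, 1.0, 0.0]
wrist_force: [-3.1, -0.4, 2.0]
opening: 0.818
grip_force: 0.0
```

```bash
python3 go.py; python3 mt.py carton .58 -.167 -.03
```

```text
t 16.35 tcp [ 0.5463 -0.1676  0.0836] yaw_y 88.34 z [-1.e-03  5.e-04 -1.e+00] F [-3.1 -0.4  2. ] q [-0.44  0.47 -0.3   0.8  -0.   -0.41] op 0.8184842483790036
carton top 16.9
carton scene 5.7
  world [ 0.5942 -0.167  -0.0328] rail [-0.0909 -0.1532 -0.0028] err 0.404
  world [ 0.6129 -0.1034 -0.5708] rail [-0.0741 -0.0891 -0.5408] err 0.765
  world [ 0.5941 -0.1672 -0.031 ] rail [-0.0909 -0.1535 -0.001 ] err 0.036
```

Going straight: the carton is square and 49 mm from the rail.

Emit:
send_rows(plan=[-10, 0, 0, 0, 0, 0, -10, 0, 0, 0, 0, 0, -10, 0, 0, 0, 0, 0, -8, 0, 0, 0, 0, 0, -4, 0, 0, 0, 0, 0])

```text
t: 16.97
tcp_pos: [0.5878, -0.1692, 0.0837]
tcp_rot: [-0.0, 0.015, 1.0, 0.0]
wrist_force: [-1.5, 0.2, -0.4]
opening: 0.82
grip_force: 0.0
```

Emit:
send_rows(plan=[-3, 0, 0, 0, 0, 0, -2, 0, 0, 0, 0, 0])

```text
t: 17.13
tcp_pos: [0.5922, -0.1693, 0.0836]
tcp_rot: [-0.0, 0.015, 1.0, 0.0]
wrist_force: [-2.6, -1.3, 0.6]
opening: 0.82
grip_force: 0.0
```

Emit:
send_rows(plan=[-1, 0, 0, 0, 0, 0, -1, 0, 0, 0, 0, 0])

```text
t: 17.3
tcp_pos: [0.5941, -0.1694, 0.0838]
tcp_rot: [-0.0, 0.015, 1.0, 0.0]
wrist_force: [-2.3, 0.6, 0.6]
opening: 0.818
grip_force: 0.0
```

Emit:
send_rows(plan=[-1, 0, 0, 0, 0, 0, -1, 0, 0, 0, 0, 0])

```text
t: 17.47
tcp_pos: [0.5963, -0.1695, 0.0839]
tcp_rot: [-0.0, 0.015, 1.0, 0.0]
wrist_force: [-3.2, 0.1, 1.1]
opening: 0.816
grip_force: 0.0
```

```bash
python3 go.py; python3 mt.py carton .64 -.168 -.03
```

```text
t 17.47 tcp [ 0.5963 -0.1695  0.0839] yaw_y 88.3 z [-2.e-04  2.e-04 -1.e+00] F [-3.2  0.1  1.1] q [-0.41  0.54 -0.17  0.86  0.   -0.38] op 0.8160727034339998
carton top 16.1
carton scene 2.8
  world [ 0.6412 -0.1694 -0.0295] rail [-0.0438 -0.1543  0.0005] err 0.52
  world [ 0.6593 -0.109  -0.483 ] rail [-0.0275 -0.0934 -0.453 ] err 0.83
  world [ 0.6352 -0.1694  0.0047] rail [-0.0498 -0.1545  0.0347] err 0.202
```

Emit:
send_rows(plan=[-1, 0, 0, 0, 0, 0, -1, 0, 0, 0, 0, 0])

```text
t: 17.83
tcp_pos: [0.5975, -0.1695, 0.0838]
tcp_rot: [-0.001, 0.015, 1.0, 0.0]
wrist_force: [-7.7, -0.2, 4.1]
opening: 0.819
grip_force: 0.0
```

Emit:
send_rows(plan=[-1, 0, 0, 0, 0, 0, -1, 0, 0, 0, 0, 0])

```text
t: 18.0
tcp_pos: [0.5976, -0.1694, 0.0834]
tcp_rot: [-0.003, 0.015, 1.0, 0.0]
wrist_force: [-13.8, 0.1, 7.3]
opening: 0.817
grip_force: 0.0
```

Emit:
send_rows(plan=[-1, 0, 0, 0, 0, 0, -1, 0, 0, 0, 0, 0])

```text
t: 18.17
tcp_pos: [0.5977, -0.1691, 0.083]
tcp_rot: [-0.005, 0.016, 1.0, 0.0]
wrist_force: [-18.9, 0.3, 9.0]
opening: 0.819
grip_force: 0.0
```

Emit:
send_rows(plan=[15, 0, 0, 0, 0, 0, 25, 0, 0, 0, 0, 0, 30, 0, 0, 0, 0, 0, 0, 0, -40, 0, 0, 0, 0, 0, -40, 0, 0, 0], jaw=70)

```text
t: 18.58
tcp_pos: [0.5261, -0.165, 0.1598]
tcp_rot: [-0.006, 0.015, 1.0, 0.003]
wrist_force: [3.2, -0.3, 1.2]
opening: 0.82
grip_force: 0.0
```

Emit:
send_rows(plan=[0, 0, -30, 0, 0, -7, 0, 0, 0, 0, 0, -7, 0, 0, 0, 0, 0, -7, 0, 0, 0, 0, 0, -7, 0, 0, 0, 0, 0, -7], jaw=0)

```text
t: 19.0
tcp_pos: [0.5336, -0.168, 0.1948]
tcp_rot: [0.001, -0.29, 0.957, -0.001]
wrist_force: [0.5, -0.5, -0.4]
opening: 0.109
grip_force: 0.0
```

Emit:
send_rows(plan=[0, 0, 0, 0, 0, -7, 0, 0, 0, 0, 0, -7, 0, 0, 0, 0, 0, -7, 0, 0, 0, 0, 0, -7, 0, 0, 0, 0, 0, -7])

```text
t: 19.42
tcp_pos: [0.5335, -0.1679, 0.1944]
tcp_rot: [0.001, -0.564, 0.826, -0.001]
wrist_force: [0.6, 0.5, -0.2]
opening: 0.001
grip_force: 0.0
```

Emit:
send_rows(plan=[0, 0, 0, 0, 0, -7, 0, 0, 0, 0, 0, -7, 0, 0, 0, 0, 0, -5.8, 0, 0, 0, 0, 0, 0, 0, 0, 0, 0, 0, 0])

```text
t: 19.83
tcp_pos: [0.5332, -0.1678, 0.1942]
tcp_rot: [0.0, -0.694, 0.72, -0.001]
wrist_force: [0.2, -0.3, 1.3]
opening: -0.002
grip_force: 0.0
```

```bash
python3 mt.py carton .6415 -.17 -.03 tin .638 -.025 0; python3 go.py .5474 -.086 .2 .5474 -.086 .083; python3 - <<'E'
from h import *
c=ctrl.read_camera("scene"); cv2.imwrite("pics/s2.png",cv2.resize(c["image"][200:340,160:480,::-1],None,fx=2.5,fy=2.5,interpolation=cv2.INTER_CUBIC))
E
```

```text
carton top 9.8
carton scene 3.5
  world [ 0.6415 -0.1698 -0.0199] rail [-0.0435 -0.1547  0.0101] err 0.399
  world [ 0.6446 -0.118  -0.0633] rail [-0.0419 -0.1028 -0.0333] err 0.539
  world [ 0.6271 -0.1704  0.0839] rail [-0.0579 -0.1557  0.1139] err 0.236
tin top 0.8
tin scene 1.1
  world [ 0.6378 -0.0245  0.059 ] rail [-0.0515 -0.0095  0.089 ] err 0.101
  world [ 0.6382 -0.0246  0.057 ] rail [-0.0511 -0.0096  0.087 ] err 0.04
  world [ 0.6367 -0.0243  0.0319] rail [-0.0526 -0.0094  0.0619] err 0.158
t 20.13 tcp [ 0.5326 -0.1677  0.1939] yaw_y 178.06 z [ 2.e-04  0.e+00 -1.e+00] F [ 0.4 -0.2  0.2] q [-0.45  0.34 -0.2   1.04  0.   -1.99] op 0.0016654545872900116
[0.5474, -0.086, 0.2] shift [-82.1 -12.   -6.1]
[0.5474, -0.086, 0.083] shift [-82.1 -12.  110.9]
```

View pics/s2.png

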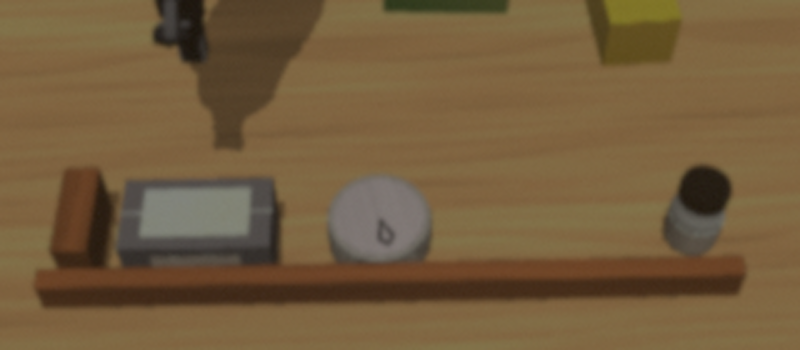

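The crop shows the carton on the rail at (198,220), with a small gap to the stop at (78,215), and the tin on the rail at (380,215). The gap between tin and carton is about 42 mm. I'll slide the shut fingers into it from the front.

Emit:
send_rows(plan=[-40, -6, 0, 0, 0, 0, -42.0, -6, 0, 0, 0, 0, 0, 0, 0, 0, 0, 0, 0, 0, 30, 0, 0, 0, 0, 0, 30, 0, 0, 0])

```text
out of range: a shift must lie within [-41.7, 41.7]
```

```bash
python3 go.py .5474 -.086 .086
```

```text
t 20.18 tcp [ 0.5326 -0.1676  0.1939] yaw_y 178.07 z [ 2.e-04  1.e-04 -1.e+00] F [-0.3 -1.   0. ] q [-0.45  0.34 -0.2   1.04  0.   -1.99] op 0.0024081689242876204
[0.5474, -0.086, 0.086] shift [-82.1 -12.  107.9]
```

Emit:
send_rows(plan=[-41, -6, 0, 0, 0, 0, -41, -6, 0, 0, 0, 0, 0, 0, 0, 0, 0, 0, 0, 0, 25, 0, 0, 0, 0, 0, 25, 0, 0, 0])

```text
t: 20.6
tcp_pos: [0.549, -0.0855, 0.1451]
tcp_rot: [0.001, -0.696, 0.718, -0.002]
wrist_force: [-0.2, -0.6, 0.5]
opening: -0.002
grip_force: 0.0
```

Emit:
send_rows(plan=[0, 0, 25, 0, 0, 0, 0, 0, 20, 0, 0, 0, 0, 0, 13, 0, 0, 0, 0, 0, 0, 0, 0, 0, 0, 0, 0, 0, 0, 0])

```text
t: 21.02
tcp_pos: [0.5468, -0.086, 0.0854]
tcp_rot: [-0.0, -0.695, 0.719, 0.001]
wrist_force: [0.4, -0.3, 0.5]
opening: -0.003
grip_force: 0.0
```

```bash
python3 go.py .5474 -.086 .086 .644 -.089 .086
```

```text
t 21.02 tcp [ 0.5468 -0.086   0.0854] yaw_y 178.1 z [-1.7e-03  6.0e-04 -1.0e+00] F [ 0.4 -0.3  0.5] q [-0.3   0.44 -0.35  0.79  0.   -1.84] op -0.0029597958903918786
[0.5474, -0.086, 0.086] shift [ 0.  -0.6 -0.6]
[0.644, -0.089, 0.086] shift [ -0.2 -97.3  -0.8]
```

Emit:
send_rows(plan=[0, -15, 0, 0, 0, 0, 0, -15, 0, 0, 0, 0, 0, -10, 0, 0, 0, 0, 0, -10, 0, 0, 0, 0, 0, -10, 0, 0, 0, 0])

```text
t: 21.43
tcp_pos: [0.6088, -0.0884, 0.0878]
tcp_rot: [0.001, -0.695, 0.719, -0.001]
wrist_force: [0.3, -0.0, 0.1]
opening: -0.0
grip_force: 0.0
```

Emit:
send_rows(plan=[0, -10, 0, 0, 0, 0, 0, -10, 0, 0, 0, 0, 0, -10, 0, 0, 0, 0, 0, -5, 0, 0, 0, 0, 0, 0, 0, 0, 0, 0])

```text
t: 21.85
tcp_pos: [0.644, -0.0896, 0.0874]
tcp_rot: [0.001, -0.695, 0.719, -0.001]
wrist_force: [0.1, -0.5, 0.8]
opening: -0.001
grip_force: 0.0
```

Emit:
send_rows(plan=[5, 0, 0, 0, 0, 0, 4, 0, 0, 0, 0, 0, 4, 0, 0, 0, 0, 0])

```text
t: 22.1
tcp_pos: [0.6413, -0.1021, 0.0862]
tcp_rot: [0.0, -0.695, 0.719, 0.0]
wrist_force: [-0.3, 3.1, 0.8]
opening: 0.003
grip_force: 0.0
```

Emit:
send_rows(plan=[4, 0, 0, 0, 0, 0, 4, 0, 0, 0, 0, 0, 3, 0, 0, 0, 0, 0])

```text
t: 22.35
tcp_pos: [0.6412, -0.1136, 0.086]
tcp_rot: [0.0, -0.695, 0.719, 0.0]
wrist_force: [-0.0, 2.7, 0.8]
opening: -0.004
grip_force: 0.0
```

```bash
python3 go.py; python3 mt.py carton .6410 -.18 -.03 tin .638 -.025 0
```

```text
t 22.35 tcp [ 0.6412 -0.1136  0.086 ] yaw_y 178.09 z [-0.e+00  4.e-04 -1.e+00] F [-0.   2.7  0.8] q [-0.3   0.59 -0.07  0.91  0.   -1.84] op -0.004396397774648889
carton top 16.5
carton scene 7.8
  world [ 0.6343 -0.1921  0.1909] rail [-0.05   -0.1772  0.2209] err 0.47
  world [ 0.6404 -0.1855 -0.0099] rail [-0.0441 -0.1704  0.0201] err 0.658
  world [ 0.633  -0.1935  0.1845] rail [-0.0513 -0.1786  0.2145] err 0.279
tin top 999
tin scene 1.1
  world [ 0.6369 -0.0247  0.0653] rail [-0.0524 -0.0098  0.0953] err 0.162
  world [ 0.6369 -0.0247  0.0653] rail [-0.0524 -0.0098  0.0953] err 0.162
```

Emit:
send_rows(plan=[2, 0, 0, 0, 0, 0, 2, 0, 0, 0, 0, 0])

```text
t: 22.82
tcp_pos: [0.6412, -0.1168, 0.0857]
tcp_rot: [0.0, -0.696, 0.718, 0.0]
wrist_force: [-0.0, 3.2, -0.4]
opening: 0.003
grip_force: 0.0
```

Emit:
send_rows(plan=[1, 0, 0, 0, 0, 0, 1, 0, 0, 0, 0, 0])

```text
t: 22.98
tcp_pos: [0.641, -0.1181, 0.0857]
tcp_rot: [0.001, -0.696, 0.718, 0.001]
wrist_force: [-0.8, 7.6, 1.3]
opening: -0.002
grip_force: 0.0
```

Emit:
send_rows(plan=[1, 0, 0, 0, 0, 0, 1, 0, 0, 0, 0, 0])

```text
t: 23.15
tcp_pos: [0.641, -0.1183, 0.0858]
tcp_rot: [0.002, -0.696, 0.718, 0.002]
wrist_force: [0.3, 14.2, 1.9]
opening: -0.002
grip_force: 0.0
```

Emit:
send_rows(plan=[1, 0, 0, 0, 0, 0, 1, 0, 0, 0, 0, 0])

```text
t: 23.32
tcp_pos: [0.6409, -0.1184, 0.0858]
tcp_rot: [0.003, -0.697, 0.717, 0.003]
wrist_force: [1.8, 22.5, 3.6]
opening: 0.002
grip_force: 0.0
```

Firmly against the stop. I'll back off, lift clear and check.

Emit:
send_rows(plan=[-8, 0, 0, 0, 0, 0, -8, 0, 0, 0, 0, 0, -3, 0, 0, 0, 0, 0, 0, 0, -15, 0, 0, 0, 0, 0, -25, 0, 0, 0])

```text
t: 23.73
tcp_pos: [0.6397, -0.1037, 0.1231]
tcp_rot: [-0.002, -0.695, 0.719, 0.003]
wrist_force: [0.4, -0.4, -0.1]
opening: 0.002
grip_force: 0.0
```

Emit:
send_rows(plan=[0, 0, -35, 0, 0, 0, 0, 0, -35, 0, 0, 0, 0, 35, -30, 0, 0, 0, 0, 40, 0, 0, 0, 0, 0, 40, 0, 0, 0, 0])

```text
t: 24.15
tcp_pos: [0.5308, -0.1014, 0.2252]
tcp_rot: [0.001, -0.695, 0.719, -0.003]
wrist_force: [-1.3, -0.6, 0.3]
opening: -0.002
grip_force: 0.0
```

Emit:
send_rows(plan=[0, 40, 0, 0, 0, 0, 0, 40, 0, 0, 0, 0, 0, 0, 0, 0, 0, 0, 0, 0, 0, 0, 0, 0, 0, 0, 0, 0, 0, 0])

```text
t: 24.57
tcp_pos: [0.4509, -0.0985, 0.2238]
tcp_rot: [0.0, -0.695, 0.719, -0.001]
wrist_force: [0.8, 0.1, 1.0]
opening: 0.001
grip_force: 0.0
```

```bash
python3 go.py; python3 mt.py carton .6420 -.188 -.03 tin .638 -.025 0 spice_jar .648 .2345 0; python3 - <<'E'
from h import *
a=ctrl.read_camera("top")["image"][170:270,220:450,::-1]; b=ctrl.read_camera("scene")["image"][220:340,160:480,::-1]
f=lambda i:cv2.resize(i,(760,int(760*i.shape[0]/i.shape[1])),interpolation=cv2.INTER_CUBIC)
v=np.vstack([f(a),f(b)]); print(v.shape); cv2.imwrite("pics/f.png",cv2.resize(v,None,fx=.95,fy=.95))
E
```

```text
t 24.57 tcp [ 0.4509 -0.0985  0.2238] yaw_y 178.07 z [ 0.0024 -0.0013 -1.    ] F [0.8 0.1 1. ] q [-0.39  0.14 -0.38  1.05 -0.   -1.93] op 0.0005395459212108233
carton top 3.4
carton scene 4.4
  world [ 0.6426 -0.1918 -0.0332] rail [-0.0417 -0.1767 -0.0032] err 0.158
  world [ 0.6432 -0.1922 -0.01  ] rail [-0.0412 -0.177   0.02  ] err 0.102
  world [ 0.6346 -0.1919 -0.0377] rail [-0.0497 -0.177  -0.0077] err 0.198
tin top 1.0
tin scene 1.2
  world [ 0.6376 -0.0244  0.087 ] rail [-0.0517 -0.0094  0.117 ] err 0.113
  world [ 0.6376 -0.0246  0.03  ] rail [-0.0517 -0.0096  0.06  ] err 0.048
  world [ 0.6367 -0.0242  0.0756] rail [-0.0526 -0.0093  0.1056] err 0.177
spice_jar top 0.5
spice_jar scene 1.5
  world [0.6478 0.2337 0.0562] rail [-0.0493  0.2489  0.0862] err 0.132
  world [0.6464 0.233  0.0562] rail [-0.0507  0.2481  0.0862] err 0.141
  world [0.6507 0.232  0.0635] rail [-0.0463  0.2472  0.0935] err 0.118
(615, 760, 3)
```

View pics/f.png

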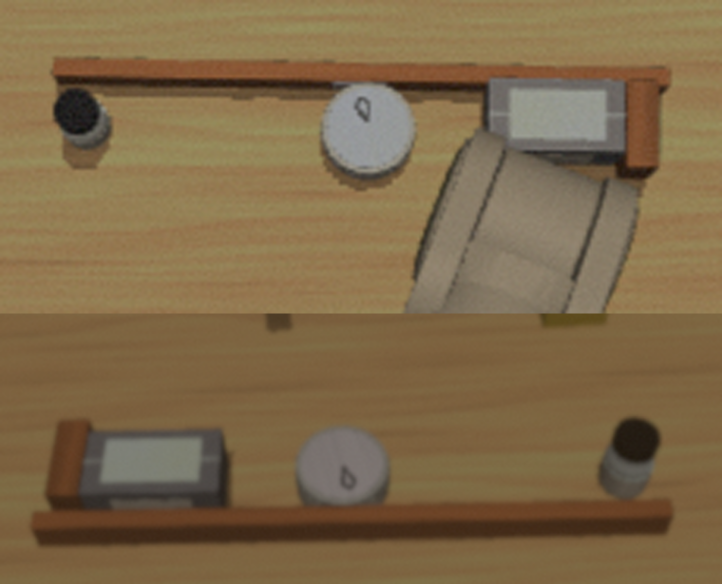

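Both views show the carton, at (555,115) in the top view, flush with the rail and the stop. The tin at (368,130) is on the rail, the jar is where it was, and the arm is clear. I'll hand the job in.

```bash
python3 -c "
from bench import ctrl
print(ctrl.job_done())"
```

```text
the job is handed in; nothing more can be done
None
```

I handed the job in at about 25 s. In the last pictures the carton lay flat on the rail with its end against the stop, the tin touched the rail between the carton and the spice jar, and the spice jar had not moved; I did not re-measure the oil bottle and nut jar, and no verdict came back.

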